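# Leak-test a coupling: seat it and hold the spring lever in the green

### The arm

A 6-joint arm with a two-finger parallel gripper is mounted at the origin on the work surface. World frame = base frame: x ahead of the robot, y to its left, z up, the work surface at z = 0. Lengths are in mm, angles in rad, forces in N, time in s.
With the tool pointing down it reaches from about 325 to 775 mm from the base axis. Payload 9.3 kg.
Tool frame: the origin (TCP) lies at the very end of the fingers, on their centre line; the grasp point (between the pads) lies 19 mm behind it (grip_depth is the distance from the TCP to the grasp point, in mm); z points along the fingers, y is the line along which they close (so a half turn about z gives the same grasp; the last joint's range is limited). The gripper opens to 85 mm and grips with 20 to 120 N. Pads are 22 mm wide; open, the fingers measure 114 mm over their backs; the gripper's body (76 mm by 85 mm) begins 54 mm behind the grasp point. The pads swing forward as they close: fully open they stand 13 mm farther back than shut.
Start: joints at [1.195, 0.259, 0.021, 1.334, 0, 1.418], TCP at [121.53, 536.402, 198.179] pointing down, gripper open.
Joint ranges: [-3.04, 3.04], [-0.91, 1.82], [-1.04, 1.36], [-1.92, 1.95], [-1.52, 1.45], [-3.14, 3.14]. Speed limits (rad/s): [2.22, 2.22, 2.79, 3.14, 3.14, 3.14].

### API

Orientations are given as a unit quaternion [x, y, z, w].
In Python, from station import * gives the robot as it stands.
- The arm moves only by the tool move_arm, never from a script. Its argument "motion" is a list that holds one entry, the list of rows, each a list of 6 numbers: the shift along the tool's x, y, z in mm, then the turn, a rotation vector about the tool's x, y, z in rad. A call has 1 to 5 rows; each row shifts and turns the commanded pose from where the row before left it, along the tool's axes as they then stand; what a row does not reach is not made up. A row lasts 1/10 s, in which the tool goes at most 50 mm and 8.59 degrees, less where a joint would pass 70% of its speed; a pose out of reach is approached as far as the arm can. A call with a gripper value outside its range is refused whole. "claw" is the closure, from 0 (fully open) to 1 (shut), set as the call begins (left out, the last holds). The fingers move at their own pace and stop on an object; "grip_force" is the grip in N (left out, the last holds). Time passes only in rows, so rows that do not move let the fingers close. It gives the time, the measured TCP pose, the force, the opening and the grip force at its end, in the units of the state.
- sense(): the state, without advancing time (a new reading comes with each control period).
- snapshot(name): name is "scene" or "top" or "wrist"; returns a dict with "img" (420x560x3 uint8, blue, green, red), "vfov" (degrees; the focal length in pixels is half the picture's height over the tangent of half this angle, whatever the lens; pixels are square), "cx", "cy" (the principal point, pixels), "k1" (the pictures are not rectified: a ray, as slopes to the right and down, at radius r is drawn at 1 + k1 r^2 times it, then the intrinsics apply), "camera_from_world" (4x4, takes a point from world to camera coordinates). Camera axes: x right, y down, z forward; pixel columns grow to the right and rows downward; lengths in mm; the calibration is good to about 2 mm. A picture is of the moment at which its call begins. There is no depth.
- sign_off(): hands the job in; it is judged then, once.
The state is a dict: "clock": time; "joint_positions": joint angles; "joint_vel": joint speeds; "tau": joint torques, N m; "ee_pos": TCP position; "ee_rot": TCP orientation; "wrist_force": force on the tool from outside, world axes, zero at the start; "ft_torque": the same for the moment, N m; "finger_gap": finger opening in mm; "finger_force": force on a finger pad.
Only numpy, scipy, OpenCV 4.12 (cv2) and the standard library are available. Lean on these libraries where they do the work, as an engineer would, in place of code of your own. Each camera call takes 0.05 s, during which the arm holds its last target. There are 200 camera calls.

### The job

Pick the black coupling out of the blue tray, set it down (do not drop it) over the brass spigot of the leak-test fixture and let it go. Then bring the sprung lever down by its grip until its pointer stands in the green band, so that the red plug seals the coupling, without running on into the red band, and finish while still holding the lever there. Leave the two grey couplings and the pen where they are.

Things in the scene. Friction and masses are not known exactly. Their poses are not given: they have to be found in the camera images.
- coupling_center (a point): The black plastic hose coupling to be tested: a plain sleeve, outside diameter 42 mm, bore 32 mm right through, 45 mm tall, 40 to 85 g, standing upright in the tray at the start. Point on its axis, half-way up; z is its axis. Its place among the three in the tray varies.
- tray: Shallow blue tray fixed to the bench, 320 mm along its x, 160 mm along its y, floor 4 mm thick, rim 15 mm above the bench, walls 4 mm. Origin at the centre of its underside, on the bench. The three couplings stand in a row along its x axis, about 98 mm apart.
- press: Lever leak-test fixture, fixed, placed and turned anew each time. Origin on the bench under the seat. Base 130 mm wide, 18 mm thick, x = -50 to +200 mm. -x is the front: the lever, hinged at the rear (+x), comes down over the seat, its grip ending in front of the base. Hinge cheeks: x = 88 to 134 mm, 110 mm tall. On the +y side, behind the hinge: quadrant painted white, green, red; orange pointer.
- seat (a point): Centre of the top of the fixture's aluminium pedestal, 35 mm wide, 30 mm above the bench. On it stands a brass spigot, 25 mm wide, 15 mm tall, top tapered. The coupling goes over the spigot (3.5 mm play all round) and rests on the pedestal, its centre 22.5 mm above this point. Axes as the fixture. Free from above while the lever is up; fingers closing along the fixture's y have the most room.
- hinge (a point): Middle of the lever's hinge axis: 111 mm behind the seat (fixture +x), 100 mm above the bench. The axis is the fixture's y.
- lever (a joint): Lever angle, rad. 0 = up at its rest, where its spring keeps it (100 degrees above level, leaning back); grows as the grip comes forward and down; 1.745 = level. The plug meets a seated coupling at about 1.59. Pointer in the green: 1.68 to 1.82; red: 1.82 to the stop at 1.98. It springs back up when let go. Push at the grip: 3 N near rest, 4 N just before the plug meets, 7 to 13 N in the green.
- grip: The lever's grip: black rubber roller, red end rings, 24 mm thick, 76 mm long, free to turn on its bar between the lever's two flat side arms (22 mm deep). Origin at its centre, 230 mm from the hinge axis; it lies along the fixture's y. At rest 327 mm above the bench, 40 mm behind the hinge; lever level: 100 mm up, 119 mm in front of the seat. Pinch it from above, fingers closing along fixture x.
- plug: Red ball-nosed sealing plug, 48 mm in diameter, on a sprung stem (0.7 N per mm, up to 32 mm) carried between the lever's arms 111 mm from the hinge. Origin at the centre of its ball. It presses into the upper mouth of the coupling when the lever is down.
- grey_a_center (a point): A grey coupling standing in the tray, same size as the black one, to be left alone. Point half-way up its axis.
- grey_b_center (a point): The other grey coupling, likewise.
- pen_center (a point): A ballpoint pen, blue and black, 10 mm thick and 127 mm long, lying on the bench, to be left alone. Point at its middle.

How it is judged (in metres and radians):
On the way:
1. the black coupling stands over the spigot on the seat, let go, with the lever still up (horizontal distance between coupling_center and seat below 0.006 m and z of coupling_center in the frame of seat between 0.019 and 0.026 m and angle between coupling_center's own z axis and vertical below 0.08 rad and contact force between the fingers and coupling below 0.1 N and value of joint lever below 0.3 rad and linear speed of coupling below 0.05 m/s), for 0.2 s.
At the end, for the whole second after the job is handed in: Held by the robot at its grip (over 2 N), the lever rests in the green, 1.67 to 1.83 rad; the plug presses the coupling (over 3 N), which is seated: within 6 mm of the spigot axis, centre 19 to 26 mm above the seat, tilt under 0.08 rad; grey couplings and pen within 30 mm of their start (horizontal distance between coupling_center and seat below 0.006 m and z of coupling_center in the frame of seat between 0.019 and 0.026 m and angle between coupling_center's own z axis and vertical below 0.08 rad and value of joint lever between 1.67 and 1.83 rad and velocity of joint lever between -0.1 and 0.1 rad/s and contact force between plug and coupling above 3 N and contact force between any of the fingers, the arm and grip above 2 N and distance of each of grey_a_center, grey_b_center, pen_center from where it was at the start of the episode below 0.03 m); the arm keeps its last pose, push and grip.
It fails at once if the lever is pushed well into the red band (over 1.87 rad) (value of joint lever above 1.87 rad).
It fails at once if the coupling is dropped: falling free more than 22 mm above its seated height (height (world z) of coupling_center above 0.075 m and contact force between the fingers and coupling below 0.01 N and linear speed of coupling above 0.35 m/s).
It fails at once if a grey coupling or the pen is moved by more than 30 mm (distance of any of grey_a_center, grey_b_center, pen_center from where it was at the start of the episode above 0.03 m).
It also fails if it takes over 64 s, if anything falls off the work surface, if the arm or the gripper's body presses on something with over 40 N, if the wrist force passes 120 N, or if a joint passes its speed limit or range.

## Working session

There is one attempt and no reset: what is moved stays moved. The work goes in short steps, Python scripts to look and compute and a tool call to move; the robot and the scene stay as the last step left them, time stands still between calls to the robot, and variables do not carry over. Pictures are saved under pics/ and viewed, at most 10 in all, crops included, and the job is handed in when it is done.

Besides the shell and the picture viewer there is one more tool, called after "Emit:" as name(argument=value, ...) on one line, values as JSON. move_arm: Moves the arm, as the interface text tells. Its arguments: {"type":"object","properties":{"motion":{"type":"array"},"claw":{"type":"number"},"grip_force":{"type":"number"}},"required":["motion"]}

```bash
mkdir -p pics; ls; cat > h.py <<'E'
import numpy as np, cv2
from station import *
def save(n,f):
    s=snapshot(n); cv2.imwrite('pics/'+f+'.png',s['img']); np.save('pics/'+f+'.npy',s,allow_pickle=True); return s
def load(f): return np.load('pics/'+f+'.npy',allow_pickle=True).item()
def K(s):
    h=s['img'].shape[0]; f=h/2/np.tan(np.radians(s['vfov'])/2); return f
def ray(s,u,v):
    f=K(s); d=np.array([(u-s['cx'])/f,(v-s['cy'])/f]); p=d.copy()
    for _ in range(20): p=d/(1+s['k1']*(p@p))
    T=np.array(s['camera_from_world']); R=T[:3,:3]
    return -R.T@T[:3,3], R.T@np.array([p[0],p[1],1])
def onz(s,u,v,z):
    o,d=ray(s,u,v); return o+d*(z-o[2])/d[2]
def proj(s,P):
    T=np.array(s['camera_from_world']); c=T[:3,:3]@np.array(P,float)+T[:3,3]
    p=c[:2]/c[2]; p=p*(1+s['k1']*(p@p)); f=K(s); return p*f+[s['cx'],s['cy']]
E
python3 - <<'E'
from h import *
a=save('scene','s1');b=save('top','t1')
for s in(a,b): print(s['vfov'],s['k1'],ray(s,280,210))
print(sense())
E
```

```text
pics
53.382939042215824 -0.11787117126771945 (array([857.79669098, 492.08023176, 768.58930062]), array([-0.41136924, -0.5659908 , -0.71447598]))
42.96088490969486 -0.03963487888284076 (array([ 436.12098551,   28.01664538, 1209.59277248]), array([ 0.04803284, -0.00751964, -0.99923977]))
{'clock': 0.1, 'joint_positions': array([ 1.19539872e+00,  2.59157957e-01,  2.08747647e-02,  1.33369128e+00,
       -8.18678908e-06,  1.41823605e+00]), 'joint_vel': array([-0.00070301, -0.00370294,  0.00103149, -0.00089414, -0.00069856,
        0.00063349]), 'tau': array([ 4.86363773e-03, -5.56697381e+01,  3.45068371e+01,  1.16617786e-02,
       -1.83848301e-04, -2.57344738e-05]), 'ee_pos': array([121.43533913, 536.15209734, 197.62925899]), 'ee_rot': array([ 1.11188260e-01,  9.93799187e-01, -5.69735098e-04, -1.49751481e-04]), 'wrist_force': array([-0.34657435,  0.61430538,  0.06629332]), 'ft_torque': array([ 0.044615  ,  0.05378987, -0.02862018]), 'finger_force': 0.0, 'finger_gap': 85.31655534107554}
```

View pics/t1.png

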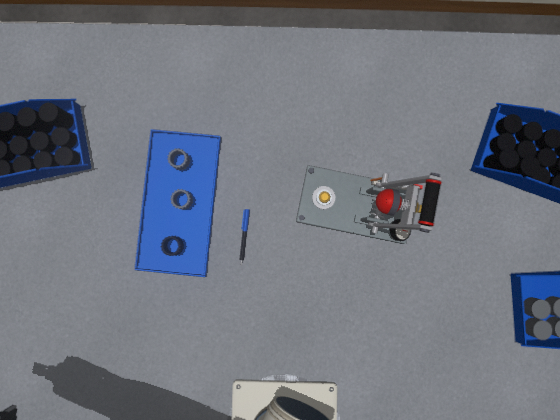

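View pics/s1.png

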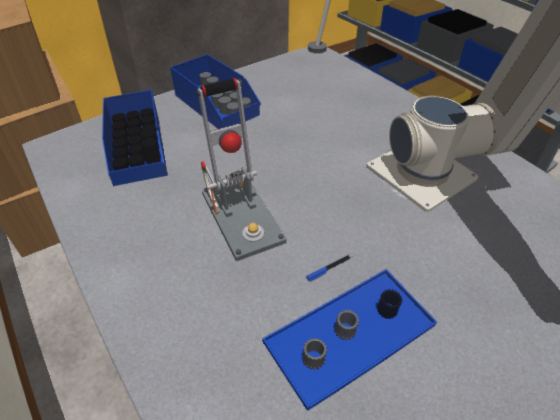

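The top view has the black coupling at about (174,246), greys at (180,159) and (183,200), the pen at (245,235), and the brass spigot at (324,197). The grip is at about (430,202), and the fixture's front points image-left. The scene view agrees, with the lever up.

```bash
python3 - <<'E'
from h import *
t=load('t1');s=load('s1')
def comp(img,lo,hi,box):
    h=cv2.inRange(cv2.cvtColor(img,cv2.COLOR_BGR2HSV),lo,hi); m=np.zeros_like(h); x0,y0,x1,y1=box; m[y0:y1,x0:x1]=h[y0:y1,x0:x1]
    n,l,st,c=cv2.connectedComponentsWithStats(m); i=1+np.argmax(st[1:,4]); return c[i],st[i],l==i
# brass
c,st,_=comp(t['img'],(10,90,80),(35,255,255),(305,180,345,215));print('brass top',c,st,onz(t,*c,45))
c2,st2,_=comp(s['img'],(10,90,80),(35,255,255),(235,215,275,245));print('brass scene',c2,st2,onz(s,*c2,41))
# pedestal bright
c,st,_=comp(t['img'],(0,0,190),(180,60,255),(305,180,345,215));print('ped',c,st,onz(t,st[0]+st[2]/2,st[1]+st[3]/2,30))
# couplings: non-blue in tray
for b in [(155,228,192,262),(165,185,200,215),(163,145,197,175)]:
    c,st,m=comp(t['img'],(0,0,0),(180,110,200),b); print('coup',c,st,onz(t,*c,30))
    c,st,m=comp(t['img'],(0,0,0),(180,255,70),b); print('dark',c,st,onz(t,*c,30))
# base corners (18mm) front left edge
for u,v in [(308.5,165.5),(297,221),(404,243)]: print(onz(t,u,v,18))
# grip in the top
c,st,m=comp(t['img'],(0,0,0),(180,255,45),(415,175,442,230));print('grip',c,st,onz(t,*c,327))
for i,(n,b) in enumerate([('t1',(155,228,192,262)),('t1',(290,155,445,250))]):
    a=t['img'][b[1]:b[3],b[0]:b[2]]
    cv2.imwrite(f'pics/c{i}.png',cv2.resize(a,None,fx=5 if i else 12,fy=5 if i else 12,interpolation=cv2.INTER_CUBIC))
E
```

```text
brass top [324.19565217 196.7826087 ] [319 192  11  11  92] [523.36558963 -76.6958236   45.        ]
brass scene [252.425  227.4125] [248 223  10  10  80] [524.79762118 -75.7250305   41.        ]
ped [323.36868687 198.03535354] [313 187  22  22 198] [521.77571242 -77.65891218  30.        ]
coup [170.87378641 246.37864078] [162 237  19  18 103] [406.50482086 258.20002185  30.        ]
dark [172.62251656 246.01986755] [163 237  21  18 151] [407.39613618 254.34991838  30.        ]
coup [180.93243243 199.06306306] [170 189  23  21 222] [511.75859571 239.67352852  30.        ]
dark [174. 198.] [174 198   1   1   1] [513.75180001 255.22259763  30.        ]
coup [178.28294574 158.82170543] [168 149  22  21 258] [601.67753087 248.96060814  30.        ]
dark [174.11111111 155.7037037 ] [171 152  10  11  27] [608.49114167 258.59024818  30.        ]
[595.02688419 -42.63801157  18.        ]
[469.76086222 -19.44323367  18.        ]
[ 426.51637805 -258.6986348    18.        ]
grip [429.43761639 201.68342644] [419 182  21  41 537] [ 498.30069539 -226.12886088  327.        ]
```

View pics/c1.png

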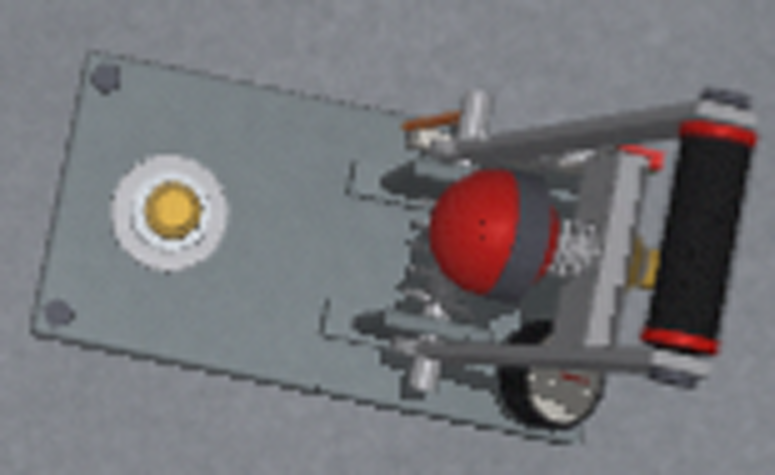

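The crop shows the brass spigot centred in the pedestal at crop (173,210). The front edge of the base runs from (90,52) to (35,333), and the grip roller is at (700,225). This gives seat ≈ (523,-77.5) with fixture x ≈ (-0.18,-0.984). Next I'll move above the black coupling.

Emit:
move_arm(motion=[[[-34,-21,0,0,0,0],[-34,-21,0,0,0,0],[-34,-21,0,0,0,0],[-34,-21,0,0,0,0],[-34,-21,0,0,0,0]]])

```text
clock: 0.6
ee_pos: [264.8, 395.1, 198.0]
ee_rot: [0.111, 0.994, -0.0, -0.0]
wrist_force: [0.5, 0.8, 0.0]
finger_gap: 84.8
finger_force: 0.0
```

Emit:
move_arm(motion=[[[-34,-21,0,0,0,0],[-34,-21,0,0,0,0],[-34,-21,0,0,0,0],[-34,-21,0,0,0,0],[-34,-21,0,0,0,0]]])

```text
clock: 1.1
ee_pos: [407.6, 255.1, 198.0]
ee_rot: [0.111, 0.994, -0.0, -0.0]
wrist_force: [0.7, 0.4, 0.7]
finger_gap: 85.4
finger_force: 0.0
```

Emit:
move_arm(motion=[[[0,0,0,0,0,0],[0,0,0,0,0,0]]])

```text
clock: 1.3
ee_pos: [407.0, 255.7, 197.7]
ee_rot: [0.112, 0.994, -0.0, -0.001]
wrist_force: [-0.3, -0.6, -0.2]
finger_gap: 85.1
finger_force: 0.0
```

```bash
cat >> h.py <<'E'
from scipy.spatial.transform import Rotation as R
def delta(P,st=None):
    st=st or sense(); return R.from_quat(st['ee_rot']).inv().apply(np.array(P,float)-st['ee_pos'])
E
python3 - <<'E'
from h import *
s=save('wrist','w1'); st=sense(); print(st['ee_pos'],st['ee_rot'],st['clock'])
for z in (4,26,49): print(proj(s,[407,254,z]))
print(ray(s,280,210))
E
```

```text
[406.46517498 256.3493661  197.89903882] [ 1.11602968e-01  9.93752779e-01 -7.10310013e-05 -4.32968040e-04] 1.35
[272.45557543 174.93753096]
[272.38074645 179.40440816]
[272.29244511 184.67868134]
(array([331.36060983, 272.71489881, 373.52111892]), array([ 0.29976966, -0.05011445, -0.95286236]))
```

View pics/w1.png

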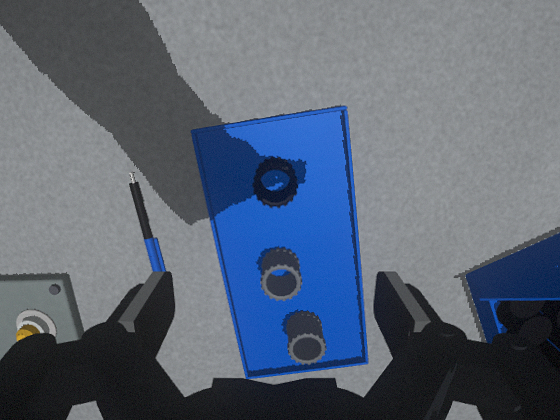

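The wrist view puts the black coupling at about (275,182), where projected (272,185) was expected. The greys at (280,280) and (306,345) are clear of it. I'll refine this with a mask.

```bash
python3 - <<'E'
from h import *
s=load('w1'); im=s['img']; b,g,r=[im[...,i].astype(int) for i in range(3)]
m=((b-r<45)).astype(np.uint8); m[:145]=0;m[220:]=0;m[:,:235]=0;m[:,315:]=0
m=cv2.morphologyEx(m,cv2.MORPH_OPEN,np.ones((3,3)))
n,l,st,c=cv2.connectedComponentsWithStats(m); i=1+np.argmax(st[1:,4]); print(st[i])
cs,_=cv2.findContours((l==i).astype(np.uint8),cv2.RETR_CCOMP,cv2.CHAIN_APPROX_NONE)
for k in cs:
    if len(k)>15: e=cv2.fitEllipse(k); print(e, onz(s,*e[0],49), onz(s,*e[0],26))
def predict(x,y):
    P=[proj(s,[x+21*np.cos(a),y+21*np.sin(a),z]) for a in np.linspace(0,6.28,60) for z in(4,49)]; P=np.array(P); return P.min(0),P.max(0)
print(predict(407,254))
E
```

```text
[ 253  157   45   49 1176]
((274.81414794921875, 181.84274291992188), (42.83646774291992, 47.92474365234375), 0.018062928691506386) [404.8296068 256.9688937  49.       ] [410.03662363 255.85291666  26.        ]
((274.9986572265625, 179.83602905273438), (22.872838973999023, 29.600364685058594), 86.59385681152344) [402.95997343 257.57538678  49.        ] [408.0344825  256.50239413  26.        ]
(array([250.34157919, 155.56314047]), array([294.23905108, 205.67710758]))
```

Emit:
move_arm(motion=[[[-1,1,40,0,0,0],[0,0,40,0,0,0],[0,0,40,0,0,0],[0,0,35,0,0,0],[0,0,20,0,0,0]]])

```text
clock: 1.85
ee_pos: [405.5, 257.8, 20.8]
ee_rot: [0.11, 0.994, -0.001, -0.001]
wrist_force: [0.5, -0.4, -0.0]
finger_gap: 85.3
finger_force: 0.0
```

Emit:
move_arm(motion=[[[0,0,9,0,0,0],[0,0,0,0,0,0]]])

```text
clock: 2.05
ee_pos: [406.8, 257.7, 13.6]
ee_rot: [0.11, 0.994, -0.0, -0.001]
wrist_force: [0.6, 0.4, -0.1]
finger_gap: 85.4
finger_force: 0.0
```

Emit:
move_arm(motion=[[[0,0,0,0,0,0],[0,0,0,0,0,0],[0,0,0,0,0,0],[0,0,0,0,0,0],[0,0,0,0,0,0]]], claw=1, grip_force=30)

```text
clock: 2.55
ee_pos: [410.0, 259.0, 16.2]
ee_rot: [0.111, 0.994, 0.002, 0.002]
wrist_force: [1.0, 0.9, -0.0]
finger_gap: 12.7
finger_force: 0.0
```

Emit:
move_arm(motion=[[[0,0,0,0,0,0],[0,0,0,0,0,0],[0,0,0,0,0,0],[0,0,0,0,0,0],[0,0,0,0,0,0]]])

```text
clock: 3.05
ee_pos: [407.7, 257.0, 14.0]
ee_rot: [0.111, 0.994, -0.0, -0.0]
wrist_force: [0.3, 0.6, -0.8]
finger_gap: 0.1
finger_force: 0.0
```

The fingers shut on nothing, so I'll look.

```bash
python3 - <<'E'
from h import *
a=save('scene','s2')['img'][240:410,240:450]; b=save('wrist','w2')['img']
cv2.imwrite('pics/c2.png',np.hstack([cv2.resize(a,(400,324)),cv2.resize(b,(400,324))]))
print(sense()['ee_pos'])
E
```

```text
[407.79586829 257.07684317  14.01257581]
```

View pics/c2.png

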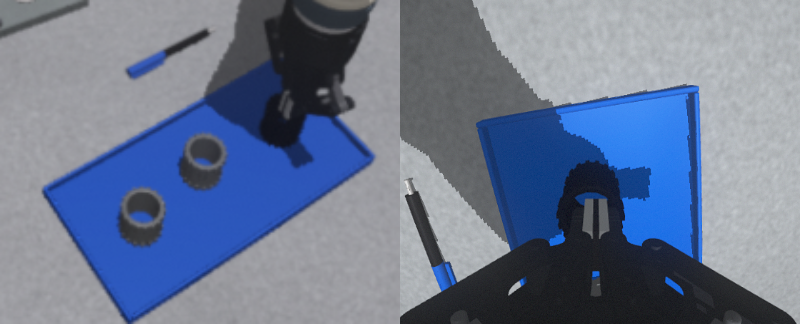

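```bash
python3 - <<'E'
from h import *
w=load('w2');s=load('s2')
print('tcp',proj(w,[407.8,257,14]),proj(s,[407.8,257,14]))
def bb(c,x,y): P=np.array([proj(c,[x+21*np.cos(a),y+21*np.sin(a),z]) for a in np.linspace(0,6.28,60) for z in(4,49)]); return np.r_[P.min(0),P.max(0)].round()
for x in (395,408,420): print(x,bb(w,x,257),bb(s,x,257))
a=cv2.resize(w['img'][190:370,180:400],None,fx=1.8,fy=1.8,interpolation=cv2.INTER_CUBIC)
b=cv2.resize(s['img'][250:340,340:440],(360,324),interpolation=cv2.INTER_CUBIC)
o=np.hstack([a,b]); o=(255*(o/255.)**.5).astype(np.uint8); cv2.imwrite('pics/c3.png',o)
E
```

```text
tcp [274.2930185  247.56318138] [388.1767136  307.99649216]
395 [221. 184. 316. 295.] [382. 287. 406. 316.]
408 [228. 206. 321. 319.] [377. 290. 402. 319.]
420 [235. 226. 325. 339.] [373. 293. 398. 322.]
```

View pics/c3.png

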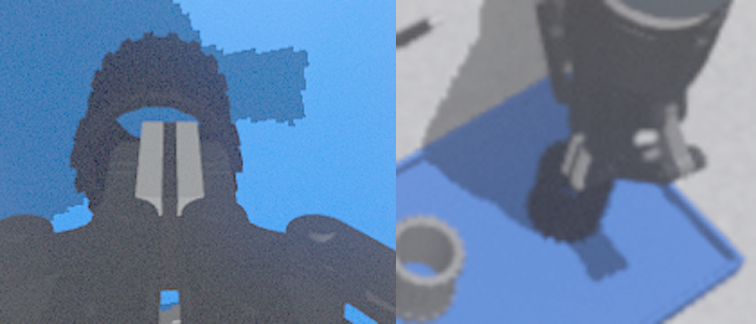

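The crop shows the shut fingers (about (170,160)) standing inside the coupling's bore. The coupling is upright and essentially where it was, near (407,256). I'll rise slowly, staying under the drop height, and check that it stays put.

Emit:
move_arm(motion=[[[0,0,-5,0,0,0],[0,0,-5,0,0,0],[0,0,-5,0,0,0],[0,0,-5,0,0,0],[0,0,-5,0,0,0]]])

```text
clock: 3.65
ee_pos: [408.0, 257.3, 39.8]
ee_rot: [0.111, 0.994, 0.0, 0.0]
wrist_force: [-0.0, -0.0, 0.1]
finger_gap: -0.4
finger_force: 0.0
```

Emit:
move_arm(motion=[[[0,0,-5,0,0,0],[0,0,-5,0,0,0],[0,0,-5,0,0,0],[0,0,0,0,0,0]]])

```text
clock: 4.05
ee_pos: [408.3, 257.4, 54.9]
ee_rot: [0.111, 0.994, 0.0, 0.0]
wrist_force: [-0.2, -1.1, 0.1]
finger_gap: 0.0
finger_force: 0.0
```

```bash
python3 - <<'E'
from h import *
w=save('wrist','w3');s=save('scene','s3')
print(sense()['ee_pos'],sense()['finger_gap'],proj(w,[407.8,257,54]))
a=cv2.resize(w['img'][150:360,160:410],None,fx=1.8,fy=1.8,interpolation=cv2.INTER_CUBIC)[:360]
b=cv2.resize(s['img'][240:330,340:430],(340,360),interpolation=cv2.INTER_CUBIC)
o=np.hstack([a[:360],b]); o=(255*(o/255.)**.5).astype(np.uint8); cv2.imwrite('pics/c4.png',o)
E
```

```text
[407.93493936 257.19715208  54.19707458] -0.08056794151441111 [273.43168864 246.11806367]
```

View pics/c4.png

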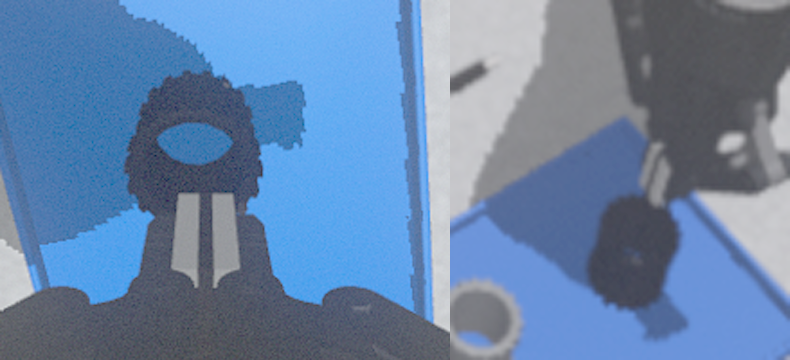

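The fingers are clear and the coupling stands upright in the tray at crop (195,140). I'll recheck its position, then regrasp with a slow stepwise close.

```bash
python3 - <<'E'
from h import *
w=load('w3'); im=w['img']; b,g,r=[im[...,i].astype(int) for i in range(3)]
m=((b-r<45)).astype(np.uint8)[:250]; m[:,:200]=0;m[:,330:]=0
m=cv2.morphologyEx(m,cv2.MORPH_OPEN,np.ones((3,3)))
n,l,st,c=cv2.connectedComponentsWithStats(m); print(st[1:])
def bb(c,x,y): P=np.array([proj(c,[x+21*np.cos(a),y+21*np.sin(a),z]) for a in np.linspace(0,6.28,60) for z in(4,49)]); return np.r_[P.min(0),P.max(0)].round(1)
print(bb(w,408,257),bb(w,408,252),bb(w,400,257))
# bore: floor seen through the bore, top edge = near/far rims
t=load('s3')['img']
E
```

```text
[[  200     0   130   135 16270]
 [  229   190    77    60  2836]]
[236.3 187.4 310.7 276. ] [227.8 189.  302.  277.7] [232.7 175.9 308.  264. ]
```

Emit:
move_arm(motion=[[[0,0,0,0,0,0],[0,0,0,0,0,0],[0,0,0,0,0,0],[0,0,0,0,0,0],[0,0,0,0,0,0]]], claw=0.1)

```text
clock: 4.65
ee_pos: [407.9, 257.2, 54.1]
ee_rot: [0.111, 0.994, -0.0, -0.0]
wrist_force: [0.5, -0.0, 0.4]
finger_gap: 72.5
finger_force: 0.0
```

Emit:
move_arm(motion=[[[-2,-2,6,0,0,0],[0,0,10,0,0,0],[0,0,10,0,0,0],[0,0,10,0,0,0],[0,0,10,0,0,0]]])

```text
clock: 5.15
ee_pos: [409.1, 254.7, 7.0]
ee_rot: [0.111, 0.994, -0.0, -0.0]
wrist_force: [0.4, -0.6, 0.3]
finger_gap: 76.9
finger_force: 0.0
```

Emit:
move_arm(motion=[[[0,0,0,0,0,0],[0,0,0,0,0,0],[0,0,0,0,0,0]]], claw=0.4, grip_force=20)

```text
clock: 5.45
ee_pos: [409.7, 255.0, 8.5]
ee_rot: [0.111, 0.994, 0.0, 0.0]
wrist_force: [-0.1, 0.3, 0.1]
finger_gap: 51.4
finger_force: 0.0
```

Emit:
move_arm(motion=[[[0,0,0,0,0,0],[0,0,0,0,0,0],[0,0,0,0,0,0]]], claw=0.48)

```text
clock: 5.75
ee_pos: [409.6, 254.8, 8.4]
ee_rot: [0.111, 0.994, -0.0, 0.0]
wrist_force: [0.4, 0.1, 1.1]
finger_gap: 44.3
finger_force: 0.4
```

Emit:
move_arm(motion=[[[0,0,0,0,0,0],[0,0,0,0,0,0]]], claw=0.54)

```text
clock: 5.95
ee_pos: [409.6, 254.8, 8.6]
ee_rot: [0.111, 0.994, 0.0, 0.0]
wrist_force: [-0.9, -1.5, 5.9]
finger_gap: 40.9
finger_force: 19.5
```

Emit:
move_arm(motion=[[[0,0,-2,0,0,0],[0,0,-4,0,0,0],[0,0,-6,0,0,0],[0,0,-8,0,0,0],[0,0,0,0,0,0]]], grip_force=25)

```text
clock: 6.45
ee_pos: [410.1, 255.1, 29.4]
ee_rot: [0.111, 0.994, 0.0, 0.001]
wrist_force: [0.0, 0.1, -0.5]
finger_gap: 40.0
finger_force: 25.3
```

```bash
python3 - <<'E'
from h import *
w=save('wrist','w4');s=save('scene','s4')
st=sense();print(st['ee_pos'],st['finger_gap'],st['finger_force'],st['wrist_force'])
a=cv2.resize(w['img'][150:360,160:410],None,fx=1.8,fy=1.8,interpolation=cv2.INTER_CUBIC)[:360]
b=cv2.resize(s['img'][240:330,340:430],(340,360),interpolation=cv2.INTER_CUBIC)
o=np.hstack([a[:360],b]); o=(255*(o/255.)**.5).astype(np.uint8); cv2.imwrite('pics/c5.png',o)
E
```

```text
[409.63876844 254.9403014   28.50531109] 40.476778115319306 25.32773452810943 [-0.26655178  0.27741208 -1.43430367]
```

View pics/c5.png

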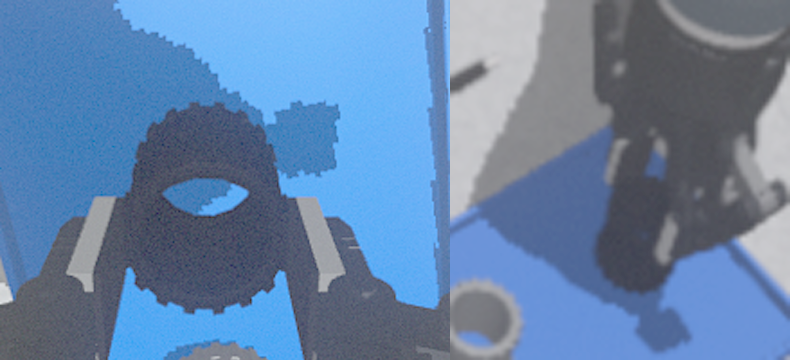

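The wrist crop shows the coupling upright between the pads, spanning crop x 132–280 and y 100–312, and lifted. I'll compute its offset from the TCP.

```bash
python3 - <<'E'
from h import *
from scipy.optimize import least_squares
w=load('w4')
st=sense()
def bb(c,x,y,z0): P=np.array([proj(c,[x+21*np.cos(a),y+21*np.sin(a),z]) for a in np.linspace(0,6.28,60) for z in(z0,z0+45)]); return np.r_[P.min(0),P.max(0)].round(1)
im=w['img'];g=cv2.cvtColor(im,cv2.COLOR_BGR2HSV);b,gg,r=[im[...,i].astype(int) for i in range(3)]
m=(b-r<45)
print([ (v,''.join('#' if q else '.' for q in m[v,215:335:2])) for v in range(195,335,6)])
for x in (404,410,416): print(x,bb(w,x,255,24))
print(bb(w,410,258,24),bb(w,410,255,27))
E
```

```text
[(195, '............................................................'), (201, '............................................................'), (207, '..........................##.....#..........................'), (213, '...................######################...................'), (219, '...............############################.#...............'), (225, '..............################################..............'), (231, '...........#####################################............'), (237, '...........######################################...........'), (243, '..........########################################..........'), (249, '..........################.........###############..........'), (255, '.........##########.......................#########.........'), (261, '####################....................####################'), (267, '########################............########################'), (273, '############################################################'), (279, '############################################################'), (285, '############################################################'), (291, '############################################################'), (297, '############################################################'), (303, '#######....######################################...########'), (309, '#######....######################################....#######'), (315, '######..........##########################...........#######'), (321, '######..................###.....###...................######'), (327, '#####..................................................#####'), (333, '####...................................................#####')]
404 [223.  197.5 319.3 313. ]
410 [226.6 207.8 321.7 323.8]
416 [230.1 218.  324.1 334.3]
[233.2 206.7 328.4 322.6] [225.7 209.5 322.6 327.9]
```

Emit:
move_arm(motion=[[[0,0,-15,0,0,0],[0,0,-20,0,0,0],[0,0,-20,0,0,0],[0,0,-20,0,0,0],[0,0,-15,0,0,0]]])

```text
clock: 7.05
ee_pos: [409.5, 254.9, 119.1]
ee_rot: [0.111, 0.994, 0.0, 0.0]
wrist_force: [-0.7, -0.5, -0.8]
finger_gap: 40.0
finger_force: 25.5
```

Emit:
move_arm(motion=[[[0,0,0,0,0,0.14],[0,0,0,0,0,0.14],[0,0,0,0,0,0.14],[0,0,0,0,0,0.14],[0,0,0,0,0,0.14]]])

```text
clock: 7.55
ee_pos: [409.2, 254.8, 117.9]
ee_rot: [0.448, 0.894, -0.0, -0.0]
wrist_force: [0.6, 0.4, -1.6]
finger_gap: 40.3
finger_force: 25.5
```

Emit:
move_arm(motion=[[[0,0,0,0,0,0.14],[0,0,0,0,0,0.14],[0,0,0,0,0,0.14],[0,0,0,0,0,0.14],[0,0,0,0,0,0.14]]])

```text
clock: 8.05
ee_pos: [409.3, 254.8, 117.9]
ee_rot: [0.727, 0.686, -0.0, -0.0]
wrist_force: [-0.0, 1.0, -1.0]
finger_gap: 40.2
finger_force: 25.5
```

Emit:
move_arm(motion=[[[0,0,0,0,0,0.13],[-20,6,0,0,0,0],[-31,10,0,0,0,0],[-31,10,0,0,0,0],[-31,10,0,0,0,0]]])

```text
clock: 8.55
ee_pos: [424.2, 136.1, 117.9]
ee_rot: [0.768, 0.64, -0.0, -0.0]
wrist_force: [1.0, 0.2, -0.6]
finger_gap: 40.1
finger_force: 25.5
```

Emit:
move_arm(motion=[[[-31,10,0,0,0,0],[-31,10,0,0,0,0],[-31,10,0,0,0,0],[-31,10,0,0,0,0],[-31,10,0,0,0,0]]])

```text
clock: 9.05
ee_pos: [445.3, -25.6, 118.0]
ee_rot: [0.768, 0.64, -0.0, -0.0]
wrist_force: [0.1, 0.8, -1.9]
finger_gap: 40.2
finger_force: 25.5
```

Emit:
move_arm(motion=[[[-25,8,0,0,0,0],[-12,6,0,0,0,0],[0,0,0,0,0,0],[0,0,0,0,0,0]]])

```text
clock: 9.45
ee_pos: [452.3, -62.8, 117.9]
ee_rot: [0.769, 0.64, -0.0, -0.0]
wrist_force: [-0.1, -0.1, 0.0]
finger_gap: 40.3
finger_force: 25.5
```

```bash
python3 - <<'E'
from h import *
w=save('wrist','w5')
st=sense();print(st['ee_pos'],st['ee_rot'],st['finger_gap'],st['finger_force'],st['wrist_force'])
p=proj(w,[523,-77.5,45]);print(p)
h=cv2.inRange(cv2.cvtColor(w['img'],cv2.COLOR_BGR2HSV),(10,90,60),(35,255,255))
n,l,s2,c=cv2.connectedComponentsWithStats(h)
for i in range(1,n):
    if s2[i,4]>40: print(s2[i],c[i],onz(w,*c[i],41))
E
```

```text
[452.29567269 -62.41183591 117.9996424 ] [ 7.68302609e-01  6.40086678e-01 -5.12021083e-05 -3.77882448e-04] 40.23555208096584 25.50897161476314 [ 0.32119132  0.0833962  -0.82250522]
[370.49701656 209.13000943]
[353 188  34  33 862] [369.17053364 204.14733179] [523.31565458 -74.79458179  41.        ]
[418 298  12  16  83] [423.21686747 305.42168675] [ 560.46253067 -172.8447865    41.        ]
[307 362   7  11  74] [310.10810811 367.18918919] [ 456.33835183 -218.49283245   41.        ]
```

View pics/w5.png

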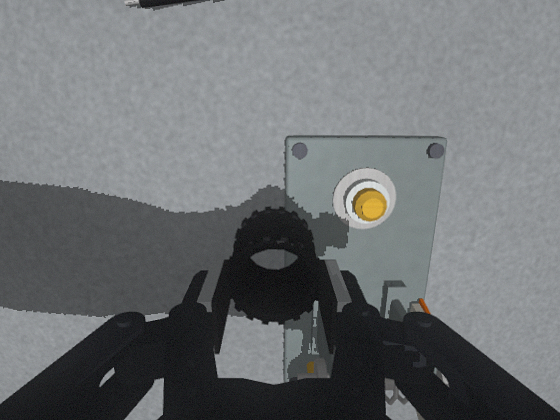

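The wrist view shows the spigot at (369,204) and the pedestal ring around (365,198). The coupling is still held upright at (274,265), and the base is aligned with the tool.

```bash
python3 - <<'E'
from h import *
w=load('w5'); im=w['img']
h=cv2.cvtColor(im,cv2.COLOR_BGR2HSV)
m=cv2.inRange(h,(0,0,150),(180,45,255)); m=m|cv2.inRange(h,(10,90,60),(35,255,255)); m[:155]=0;m[245:]=0;m[:,:320]=0;m[:,410:]=0
n,l,s,c=cv2.connectedComponentsWithStats(m); i=1+np.argmax(s[1:,4]); print(s[i])
k=max(cv2.findContours((l==i).astype(np.uint8),0,1)[0],key=len); e=cv2.fitEllipse(cv2.convexHull(k)); print(e,onz(w,*e[0],30))
for v in [(286,136),(446,137)]: print(onz(w,*v,18))
h2=cv2.inRange(h,(10,90,60),(35,255,255)); k=max(cv2.findContours(h2,0,1)[0],key=cv2.contourArea); print('brass',cv2.fitEllipse(k),onz(w,*cv2.fitEllipse(k)[0],40))
T=[523,-76.5,118]; print(delta(T),delta([523,-77.5,118]))
E
```

```text
[ 333  168   63   61 2746]
((364.2461853027344, 198.1636199951172), (59.295841217041016, 64.40040588378906), 56.05603790283203) [522.46710395 -72.96618566  30.        ]
[470.12522832 -15.52305846  18.        ]
[595.16811506 -38.42487958  18.        ]
brass ((369.1773376464844, 204.1424102783203), (31.477069854736328, 33.11579513549805), 124.89160919189453) [523.54981872 -75.13734539  40.        ]
[-1.08891058e+00  7.20859924e+01 -4.73809474e-02] [-2.07247115e+00  7.22665702e+01 -4.78960560e-02]
```

Emit:
move_arm(motion=[[[0.5,18,0,0,0,0],[0,18,0,0,0,0],[0,18,0,0,0,0],[0,18,0,0,0,0],[0,0,0,0,0,0]]])

```text
clock: 10.0
ee_pos: [525.0, -74.9, 117.9]
ee_rot: [0.768, 0.641, 0.0, 0.0]
wrist_force: [0.6, 0.6, -1.3]
finger_gap: 39.9
finger_force: 25.6
```

Emit:
move_arm(motion=[[[0,0,20,0,0,0],[0,0,20,0,0,0],[0,0,15,0,0,0],[0,0,8,0,0,0],[0,0,0,0,0,0]]])

```text
clock: 10.5
ee_pos: [522.4, -74.9, 54.5]
ee_rot: [0.768, 0.64, -0.001, -0.001]
wrist_force: [-0.2, 0.1, -0.6]
finger_gap: 40.4
finger_force: 25.6
```

```bash
python3 - <<'E'
from h import *
w=save('wrist','w6'); s=save('scene','s6')
st=sense();print(st['ee_pos'],st['finger_gap'],st['finger_force'],st['wrist_force'])
a=w['img'][140:350,150:400]; a=cv2.resize(a,(430,360),interpolation=cv2.INTER_CUBIC)
u,v=proj(s,[523,-76,50]).astype(int); b=cv2.resize(s['img'][v-45:v+45,u-45:u+45],(360,360),interpolation=cv2.INTER_CUBIC)
o=np.hstack([a,b]); cv2.imwrite('pics/c6.png',(255*(o/255.)**.5).astype(np.uint8))
E
```

```text
[523.50395783 -75.44549286  55.7907696 ] 39.832847052518595 25.557540664449334 [ 0.27260582 -0.01932675 -0.30131414]
```

Emit:
move_arm(motion=[[[0,0,3,0,0,0],[0,0,3,0,0,0],[0,0,3,0,0,0],[0,0,0,0,0,0]]])

```text
clock: 11.0
ee_pos: [523.2, -75.7, 45.8]
ee_rot: [0.768, 0.64, -0.0, -0.0]
wrist_force: [-0.3, 0.3, -0.7]
finger_gap: 40.2
finger_force: 25.6
```

Emit:
move_arm(motion=[[[0,0,2,0,0,0],[0,0,2,0,0,0],[0,0,0,0,0,0]]])

```text
clock: 11.3
ee_pos: [523.3, -75.7, 41.9]
ee_rot: [0.768, 0.64, -0.0, -0.0]
wrist_force: [0.7, -0.3, -0.2]
finger_gap: 40.3
finger_force: 25.6
```

No force at bottom height ≈ 37 mm, so the coupling is on the spigot. I'll continue down to the pedestal.

Emit:
move_arm(motion=[[[0,0,2,0,0,0],[0,0,2,0,0,0],[0,0,1,0,0,0],[0,0,0,0,0,0]]])

```text
clock: 11.7
ee_pos: [523.4, -75.7, 37.0]
ee_rot: [0.768, 0.64, -0.0, -0.0]
wrist_force: [0.4, 0.3, -0.8]
finger_gap: 40.4
finger_force: 25.6
```

Emit:
move_arm(motion=[[[0,0,1,0,0,0],[0,0,0,0,0,0]]])

```text
clock: 11.9
ee_pos: [523.5, -75.8, 36.1]
ee_rot: [0.768, 0.64, -0.0, -0.0]
wrist_force: [0.6, -0.4, -1.2]
finger_gap: 40.3
finger_force: 25.6
```

Emit:
move_arm(motion=[[[0,0,1,0,0,0],[0,0,0,0,0,0]]])

```text
clock: 12.1
ee_pos: [523.4, -75.8, 35.1]
ee_rot: [0.768, 0.64, -0.0, -0.0]
wrist_force: [-0.3, 0.3, -0.6]
finger_gap: 40.0
finger_force: 25.6
```

Emit:
move_arm(motion=[[[0,0,0.5,0,0,0],[0,0,0,0,0,0]]])

```text
clock: 12.3
ee_pos: [523.5, -75.8, 34.8]
ee_rot: [0.768, 0.64, 0.0, 0.0]
wrist_force: [-0.3, 0.3, 0.3]
finger_gap: 40.2
finger_force: 25.7
```

Emit:
move_arm(motion=[[[0,0,0.5,0,0,0],[0,0,0,0,0,0]]])

```text
clock: 12.5
ee_pos: [523.5, -75.8, 34.7]
ee_rot: [0.768, 0.64, 0.0, 0.0]
wrist_force: [-2.3, 0.3, 5.7]
finger_gap: 40.1
finger_force: 26.2
```

Emit:
move_arm(motion=[[[0,0,0.5,0,0,0],[0,0,0,0,0,0]]])

```text
clock: 12.7
ee_pos: [523.6, -75.8, 34.6]
ee_rot: [0.768, 0.64, 0.0, 0.0]
wrist_force: [-3.1, 1.0, 10.3]
finger_gap: 40.3
finger_force: 26.6
```

Contact at the expected height. I'll release and rise.

Emit:
move_arm(motion=[[[0,0,-0.8,0,0,0],[0,0,0,0,0,0]]])

```text
clock: 12.9
ee_pos: [523.6, -75.8, 34.7]
ee_rot: [0.768, 0.64, 0.0, 0.0]
wrist_force: [-0.8, 0.1, 5.3]
finger_gap: 40.1
finger_force: 26.1
```

Emit:
move_arm(motion=[[[0,0,0,0,0,0],[0,0,0,0,0,0],[0,0,0,0,0,0],[0,0,0,0,0,0]]], claw=0.2)

```text
clock: 13.3
ee_pos: [523.4, -75.8, 34.3]
ee_rot: [0.768, 0.64, -0.0, -0.0]
wrist_force: [-0.2, -0.1, -0.1]
finger_gap: 68.2
finger_force: 0.0
```

Emit:
move_arm(motion=[[[0,0,-15,0,0,0],[0,0,-25,0,0,0],[0,0,-30,0,0,0],[0,0,-30,0,0,0],[0,0,0,0,0,0]]])

```text
clock: 13.8
ee_pos: [525.3, -76.3, 138.2]
ee_rot: [0.768, 0.64, 0.002, 0.003]
wrist_force: [0.0, -0.2, -1.2]
finger_gap: 68.1
finger_force: 0.0
```

```bash
python3 - <<'E'
from h import *
w=save('wrist','w7'); s=save('scene','s7')
st=sense();print(st['ee_pos'],st['finger_gap'],st['finger_force'],st['wrist_force'],st['clock'])
a=w['img'][120:370,130:430]; a=cv2.resize(a,(430,360),interpolation=cv2.INTER_CUBIC)
u,v=proj(s,[523,-76,50]).astype(int); b=cv2.resize(s['img'][v-45:v+45,u-45:u+45],(360,360),interpolation=cv2.INTER_CUBIC)
o=np.hstack([a,b]); cv2.imwrite('pics/c7.png',(255*(o/255.)**.5).astype(np.uint8))
def bb(c,x,y,z0): P=np.array([proj(c,[x+21*np.cos(a),y+21*np.sin(a),z]) for a in np.linspace(0,6.28,60) for z in(z0,z0+45)]); return np.r_[P.min(0),P.max(0)].round(1)
print(bb(w,523,-75.5,30),bb(s,523,-75.5,30), 'crop scene origin',u-45,v-45)
E
```

```text
[523.71257382 -75.85814071 134.77770744] 68.27601099742148 0.0 [-0.37964045 -0.32726123 -0.47926905] 13.9
[241.5 169.5 299.7 237.4] [243.3 210.6 262.2 237. ] crop scene origin 207 179
```

View pics/c7.png

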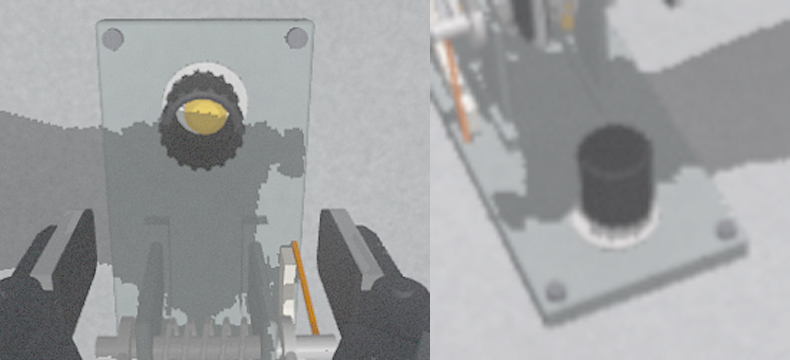

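The coupling stands upright on the seat with the spigot visible in its bore at crop (203,117). The lever is up and the orange pointer is at rest. Next I'll rise, turn a quarter turn, and go over the grip.

Emit:
move_arm(motion=[[[0,0,-25,0,0,0],[0,0,-40,0,0,0],[0,0,-40,0,0,0],[0,0,-40,0,0,0],[0,0,-40,0,0,0]]], claw=0)

```text
clock: 14.4
ee_pos: [523.1, -75.6, 319.8]
ee_rot: [0.768, 0.64, -0.001, -0.001]
wrist_force: [1.3, -0.9, -0.3]
finger_gap: 85.0
finger_force: 0.0
```

Emit:
move_arm(motion=[[[0,0,-35,0,0,0],[0,0,-25,0,0,0],[0,0,0,0,0,-0.14],[0,0,0,0,0,-0.14],[0,0,0,0,0,-0.14]]])

```text
clock: 14.9
ee_pos: [523.7, -75.9, 378.1]
ee_rot: [0.616, 0.788, -0.0, -0.001]
wrist_force: [0.0, -0.4, 0.2]
finger_gap: 85.3
finger_force: 0.0
```

Emit:
move_arm(motion=[[[0,0,0,0,0,-0.14],[0,0,0,0,0,-0.14],[0,0,0,0,0,-0.14],[0,0,0,0,0,-0.14],[0,0,0,0,0,-0.14]]])

```text
clock: 15.4
ee_pos: [523.6, -75.8, 378.0]
ee_rot: [0.308, 0.951, -0.0, -0.001]
wrist_force: [-0.2, -0.2, 0.3]
finger_gap: 85.9
finger_force: 0.0
```

Emit:
move_arm(motion=[[[0,0,0,0,0,-0.14],[0,0,0,0,0,-0.14],[0,0,0,0,0,-0.14],[0,0,0,0,0,-0.03],[0,0,0,0,0,0]]])

```text
clock: 15.9
ee_pos: [523.5, -75.8, 378.6]
ee_rot: [0.092, 0.996, 0.0, -0.001]
wrist_force: [0.2, 0.1, -0.4]
finger_gap: 85.0
finger_force: 0.0
```

```bash
python3 - <<'E'
from h import *
w=save('wrist','w8'); t=save('top','t8')
st=sense();print(st['ee_pos'],R.from_quat(st['ee_rot']).as_matrix().round(3),st['joint_positions'].round(2))
def red(s,z):
    h=cv2.cvtColor(s['img'],cv2.COLOR_BGR2HSV); m=cv2.inRange(h,(0,150,80),(6,255,255))|cv2.inRange(h,(174,150,80),(180,255,255))
    n,l,q,c=cv2.connectedComponentsWithStats(m)
    for i in range(1,n):
        if q[i,4]>8: print(q[i],c[i].round(1),onz(s,*c[i],z).round(1))
red(w,327);print('top');red(t,327)
E
```

```text
[523.51601588 -75.79004931 378.97708696] [[-0.983  0.185 -0.001]
 [ 0.185  0.983  0.   ]
 [ 0.001  0.    -1.   ]] [-0.3   0.24  0.46  1.79  0.   -0.12]
[ 158  160   34   46 1158] [172.8 182.5] [ 486.8 -138.3  327. ]
[ 30 168  41  11 266] [ 49.5 173.7] [ 464.7 -220.7  327. ]
[ 51 262  36  13 194] [ 68.7 269.8] [ 536.2 -233.6  327. ]
top
```

Emit:
move_arm(motion=[[[-1,-30,0,0,0,0],[-1,-40,0,0,0,0],[-1,-40,0,0,0,0],[-1,-30,0,0,0,0],[0,-12,0,0,0,0]]])

```text
clock: 16.5
ee_pos: [499.3, -228.4, 378.8]
ee_rot: [0.094, 0.996, 0.0, -0.0]
wrist_force: [-0.8, 0.5, -0.7]
finger_gap: 85.0
finger_force: 0.0
```

Emit:
move_arm(motion=[[[0,0,20,0,0,0],[0,0,20,0,0,0],[0,0,20,0,0,0],[0,0,12,0,0,0],[0,0,0,0,0,0]]])

```text
clock: 17.0
ee_pos: [499.3, -225.1, 306.1]
ee_rot: [0.092, 0.996, 0.001, -0.001]
wrist_force: [0.4, -0.7, 0.1]
finger_gap: 85.2
finger_force: 0.0
```

```bash
python3 - <<'E'
from h import *
w=save('wrist','w9')
st=sense();print(st['ee_pos'],st['joint_positions'].round(2),st['wrist_force'])
h=cv2.cvtColor(w['img'],cv2.COLOR_BGR2HSV); m=cv2.inRange(h,(0,150,80),(6,255,255))|cv2.inRange(h,(174,150,80),(180,255,255))
n,l,q,c=cv2.connectedComponentsWithStats(m)
for i in range(1,n):
    if q[i,4]>8: print(q[i],c[i].round(1),onz(w,*c[i],327).round(1))
print(proj(w,[500,-226,339]))
E
```

```text
[ 499.61851126 -225.32669963  307.2381133 ] [-0.58  0.25  0.28  1.61  0.   -0.39] [-0.36970159  0.05303692  0.46682275]
[ 330  170   30   58 1336] [342.8 199.2] [ 472.2 -187.8  327. ]
[301 174  14  48 406] [307.7 197.8] [ 468.6 -203.8  327. ]
[245 186  55  19 539] [272.3 197.6] [ 465.5 -219.8  327. ]
[241 217   8   8  55] [244.6 220.7] [ 474.2 -234.7  327. ]
[250 317  48  24 367] [273.3 333. ] [ 538.7 -233.   327. ]
[272.79993288 278.0377161 ]
```

Emit:
move_arm(motion=[[[0,0,0,0,0,0],[0,0,0,0,0,0],[0,0,0,0,0,0],[0,0,0,0,0,0]]], claw=0.62, grip_force=40)

```text
clock: 17.45
ee_pos: [499.9, -226.1, 307.8]
ee_rot: [0.091, 0.996, -0.0, 0.0]
wrist_force: [0.3, -0.2, -0.0]
finger_gap: 32.6
finger_force: 0.0
```

Emit:
move_arm(motion=[[[0,0,0,0,0,0],[0,0,0,0,0,0],[0,0,0,0,0,0]]], claw=0.7)

```text
clock: 17.75
ee_pos: [499.8, -226.0, 307.5]
ee_rot: [0.091, 0.996, -0.0, -0.0]
wrist_force: [-0.1, 0.3, -0.2]
finger_gap: 25.9
finger_force: 0.0
```

Emit:
move_arm(motion=[[[0,0,0,0,0,0],[0,0,0,0,0,0],[0,0,0,0,0,0]]], claw=0.76)

```text
clock: 18.05
ee_pos: [499.8, -226.0, 307.5]
ee_rot: [0.091, 0.996, 0.0, 0.0]
wrist_force: [-0.0, 0.5, -0.4]
finger_gap: 20.2
finger_force: 0.0
```

```bash
python3 - <<'E'
from h import *
for f,P,z0 in (('w2',(407.8,257),14),('w3',(408,257.3),54),('w4',(414.1,274.5),28.5)):
    w=load(f); print(f,[ (dz,proj(w,[*P,z0+dz]).round(0)) for dz in(-10,0,5,10,20,30,40)])
    
w=save('wrist','w10');st=sense();print(st['finger_gap'],st['finger_force'],st['ee_pos'])
for dz in (0,10,20,30): print(dz,proj(w,[499.8,-226,307.5+dz]).round())
# roller & rings & white pads profile along the column u=273 
im=w['img']
for v in range(190,345,5): print(v,' '.join('%3d,%3d,%3d'%tuple(im[v,u]) for u in (240,262,273,284,306)))
E
```

```text
w2 [(-10, array([274., 241.])), (0, array([274., 248.])), (5, array([274., 251.])), (10, array([274., 255.])), (20, array([274., 264.])), (30, array([274., 274.])), (40, array([274., 284.]))]
w3 [(-10, array([274., 239.])), (0, array([274., 246.])), (5, array([274., 250.])), (10, array([274., 254.])), (20, array([274., 263.])), (30, array([274., 272.])), (40, array([274., 283.]))]
w4 [(-10, array([308., 239.])), (0, array([310., 246.])), (5, array([311., 250.])), (10, array([312., 254.])), (20, array([314., 262.])), (30, array([316., 272.])), (40, array([319., 282.]))]
21.122445556902974 0.0 [ 499.76356924 -225.97792983  307.47967836]
0 [274. 248.]
10 [274. 255.]
20 [274. 264.]
30 [274. 274.]
190 136,136,127  32, 30, 30  32, 31, 31  30, 31, 32  19, 27,107
195  77, 77, 76  29, 28,118  21, 27,120  20, 22,116  20, 26,107
200 127,127,118  22, 24,119  20, 22,120  11, 19,118  16, 18,106
205 165,162,160  28, 31, 35  32, 28, 33  23, 26, 33  25, 29,109
210 162,162,159  39, 36, 37  41, 38, 41  31, 32, 35   9, 19,102
215 174,171,165  37, 32, 35  29, 28, 34  32, 33, 37  82, 81, 95
220 170,165,15
[... 885 characters left out ...]
  92, 93, 90  31, 32, 34  35, 31, 37  33, 35, 34  41, 39, 41
295  76, 77, 71  26, 30, 32  26, 28, 28  28, 28, 31  30, 27, 29
300  66, 67, 64  33, 34, 33  24, 21, 23  32, 32, 31  34, 28, 31
305  82, 81, 78  33, 26, 30  35, 33, 35  28, 26, 32  32, 31, 33
310  36, 35, 35  27, 29, 28  29, 31, 32  21, 29, 28  33, 27, 30
315  26, 28, 25  28, 27, 29  28, 26, 31  25, 29, 32  34, 31, 32
320  38, 35, 34  31, 34, 30  31, 29, 31  33, 29, 34  33, 31, 35
325  32, 34, 34  28, 27, 30  31, 30, 35  42, 42, 44  35, 33, 38
330  36, 33, 34  20, 22,111  28, 30, 96   7, 17,180  33, 33, 32
335  37, 31, 35  79, 83,193  17, 26,217   0,  4,207  33, 30, 32
340  34, 30, 30  59, 55, 57 121,117,120 181,181,182  38, 35, 41
```

The roller is still visible between the pads at a 20 mm gap, so the pads are above it. The real finger tips sit well behind the nominal TCP, which also explains the first miss. I'll reopen and go lower.

Emit:
move_arm(motion=[[[0,0,0,0,0,0],[0,0,0,0,0,0],[0,0,0,0,0,0],[0,0,0,0,0,0],[0,0,0,0,0,0]]], claw=0.3)

```text
clock: 18.6
ee_pos: [499.8, -226.0, 307.5]
ee_rot: [0.091, 0.996, 0.0, -0.0]
wrist_force: [-0.7, 0.4, 0.3]
finger_gap: 59.7
finger_force: 0.0
```

Emit:
move_arm(motion=[[[0,0,8,0,0,0],[0,0,8,0,0,0],[0,0,8,0,0,0],[0,0,4,0,0,0],[0,0,0,0,0,0]]])

```text
clock: 19.1
ee_pos: [499.5, -225.8, 278.7]
ee_rot: [0.091, 0.996, 0.0, -0.001]
wrist_force: [1.7, -0.3, 1.1]
finger_gap: 59.9
finger_force: 0.0
```

Emit:
move_arm(motion=[[[0,0,0,0,0,0],[0,0,0,0,0,0],[0,0,0,0,0,0],[0,0,0,0,0,0]]], claw=0.68)

```text
clock: 19.5
ee_pos: [499.8, -226.0, 279.7]
ee_rot: [0.091, 0.996, -0.0, 0.0]
wrist_force: [0.1, -0.4, -0.3]
finger_gap: 27.6
finger_force: 0.0
```

Emit:
move_arm(motion=[[[0,0,0,0,0,0],[0,0,0,0,0,0],[0,0,0,0,0,0]]], claw=0.74)

```text
clock: 19.8
ee_pos: [499.9, -226.0, 279.8]
ee_rot: [0.091, 0.996, -0.0, 0.0]
wrist_force: [0.4, 1.1, 2.8]
finger_gap: 22.6
finger_force: 31.3
```

Emit:
move_arm(motion=[[[0,0,0,0,0,0],[0,0,0,0,0,0],[0,0,7,0,0,0],[0,0,0,0,0,0]]], claw=0.5)

```text
clock: 20.2
ee_pos: [499.5, -225.8, 271.3]
ee_rot: [0.091, 0.996, 0.0, -0.001]
wrist_force: [0.3, -0.7, -0.1]
finger_gap: 42.7
finger_force: 0.0
```

Emit:
move_arm(motion=[[[0,0,0,0,0,0],[0,0,0,0,0,0],[0,0,0,0,0,0]]], claw=0.7, grip_force=50)

```text
clock: 20.5
ee_pos: [499.8, -226.0, 272.6]
ee_rot: [0.091, 0.996, -0.0, 0.0]
wrist_force: [-0.6, 0.4, 0.1]
finger_gap: 25.8
finger_force: 0.0
```

Emit:
move_arm(motion=[[[0,0,0,0,0,0],[0,0,0,0,0,0],[0,0,0,0,0,0]]], claw=0.8)

```text
clock: 20.8
ee_pos: [499.8, -226.0, 272.7]
ee_rot: [0.091, 0.996, -0.0, 0.0]
wrist_force: [0.1, 0.6, 1.3]
finger_gap: 22.7
finger_force: 48.9
```

```bash
python3 - <<'E'
from h import *
st=sense();print(st['ee_pos'],st['finger_gap'],st['finger_force'],st['wrist_force'],R.from_quat(st['ee_rot']).as_matrix().round(3))
# incremental rows: forward (tool y), down (tool z) for lever angle steps from 0
a=np.r_[0,.03,.08,np.arange(.15,1.51,.09),1.55,1.6,1.65,1.7,1.75]
phi=np.radians(100)-a; p=np.c_[230*np.cos(phi),-230*np.sin(phi)]
d=np.diff(p,axis=0)
for i in range(len(d)): print(round(a[i+1],2),d[i].round(1),p[i+1].round(1))
E
```

```text
[ 499.84146466 -225.95346444  272.74132319] 22.700236937091027 48.901870250701904 [0.08873181 0.63872241 1.26564934] [[-0.983  0.182  0.   ]
 [ 0.182  0.983 -0.   ]
 [-0.    -0.    -1.   ]]
0.03 [ 6.8 -1.1] [ -33.1 -227.6]
0.08 [11.4 -1.4] [ -21.7 -229. ]
0.15 [16.1 -1. ] [  -5.6 -229.9]
0.24 [20.7  0.4] [  15.  -229.5]
0.33 [20.6  2.3] [  35.6 -227.2]
0.42 [20.3  4.1] [  55.9 -223.1]
0.51 [19.8  5.9] [  75.7 -217.2]
0.6 [19.2  7.7] [  94.9 -209.5]
0.69 [18.4  9.4] [ 113.4 -200.1]
0.78 [17.5 11. ] [ 130.9 -189.1]
0.87 [16.5 12.5] [ 147.4 -176.6]
0.96 [15.3 14. ] [ 162.6 -162.6]
1.05 [14.  15.3] [ 176.6 -147.3]
1.14 [12.5 16.5] [ 189.1 -130.9]
1.23 [11.  17.5] [ 200.1 -113.3]
1.32 [ 9.4 18.4] [209.5 -94.9]
1.41 [ 7.7 19.2] [217.2 -75.7]
1.5 [ 5.9 19.8] [223.1 -55.9]
1.55 [ 2.5 11.2] [225.6 -44.6]
1.6 [ 1.9 11.3] [227.6 -33.3]
1.65 [ 1.4 11.4] [229.  -21.9]
1.7 [ 0.8 11.5] [229.8 -10.4]
1.75 [ 0.2 11.5] [230.    1.1]
```

Emit:
move_arm(motion=[[[0,6.8,-1.1,0,0,0],[0,11.4,-1.4,0,0,0],[0,16.1,-1,0,0,0],[0,20.7,0.4,0,0,0],[0,0,0,0,0,0]]])

```text
clock: 21.3
ee_pos: [510.0, -169.6, 275.7]
ee_rot: [0.09, 0.996, 0.0, 0.0]
wrist_force: [-2.0, -2.1, 3.0]
finger_gap: 22.3
finger_force: 50.6
```

Emit:
move_arm(motion=[[[0,20.6,2.3,0,0,0],[0,20.3,4.1,0,0,0],[0,19.8,5.9,0,0,0],[0,19.2,7.7,0,0,0],[0,0,0,0,0,0]]])

```text
clock: 21.8
ee_pos: [524.1, -91.6, 255.2]
ee_rot: [0.09, 0.996, 0.0, -0.0]
wrist_force: [-1.4, -1.3, 3.6]
finger_gap: 22.7
finger_force: 50.9
```

Emit:
move_arm(motion=[[[0,18.4,9.4,0,0,0],[0,17.5,11,0,0,0],[0,16.5,12.5,0,0,0],[0,15.3,14,0,0,0],[0,0,0,0,0,0]]])

```text
clock: 22.3
ee_pos: [536.1, -25.2, 207.9]
ee_rot: [0.09, 0.996, 0.001, -0.001]
wrist_force: [-4.1, 3.0, 5.5]
finger_gap: 22.5
finger_force: 51.1
```

```bash
cat >> h.py <<'E'
def rings(f):
    w=save('wrist',f); st=sense(); print(st['ee_pos'].round(1),st['finger_gap'].round(1),st['wrist_force'].round(1),st['clock'])
    h=cv2.cvtColor(w['img'],cv2.COLOR_BGR2HSV); m=cv2.inRange(h,(0,150,80),(6,255,255))|cv2.inRange(h,(174,150,80),(180,255,255))
    n,l,q,c=cv2.connectedComponentsWithStats(m)
    for i in range(1,n):
        if q[i,4]>8: print(q[i],c[i].round(1),onz(w,*c[i],st['ee_pos'][2]+54).round(1))
E
python3 -c "
from h import *
rings('w11')"
```

```text
Traceback (most recent call last):
  File "h.py", line 22, in rings
    w=save('wrist',f); st=sense(); print(st['ee_pos'].round(1),st['finger_gap'].round(1),st['wrist_force'].round(1),st['clock'])
                                                               ^^^^^^^^^^^^^^^^^^^^^^
AttributeError: 'float' object has no attribute 'round'
```

```bash
sed -i "s/st\['finger_gap'\].round(1)/st['finger_gap']/" h.py
python3 -c "
from h import *
rings('w11')"
```

```text
[536.  -26.3 208.9] 22.737661723808607 [-5.7  4.4  7.3] 22.4
[ 27 144   8   2  15] [ 30.7 144.5] [ 458.  -100.2  262.9]
[184 187  27  58 674] [200.4 211.7] [493.5 -45.9 262.9]
[ 142  190   35   60 1365] [160.4 220. ] [494.  -61.5 262.9]
[240 204  69  28 896] [273.9 221.6] [502.2 -20.  262.9]
[  2 250  27  12 225] [ 13.2 256.1] [ 498.  -124.8  262.9]
[245 359  17  23  89] [249.3 373.1] [569.4 -43.3 262.9]
[288 361  16  21  90] [299.1 373.8] [573.8 -21.9 262.9]
```

Emit:
move_arm(motion=[[[1,1,-1,0,0,0],[1,1,-1,0,0,0],[0,14,15.3,0,0,0],[0,12.5,16.5,0,0,0],[0,0,0,0,0,0]]])

```text
clock: 22.9
ee_pos: [540.6, 0.0, 177.0]
ee_rot: [0.092, 0.996, -0.001, -0.0]
wrist_force: [3.9, -11.2, -2.8]
finger_gap: 22.3
finger_force: 50.6
```

```bash
python3 -c "
from h import *
rings('w12')"
```

```text
[ 5.405e+02 -5.000e-01  1.778e+02] 22.70557522385548 [  2.2 -11.3  -3. ] 22.95
[146 187  36  64 690] [170.2 213.6] [496.6 -30.7 231.8]
[ 107  196   43   64 1656] [130.4 227.7] [499.2 -47.2 231.8]
[239 205  69  27 906] [273.1 222.2] [506.7   5.9 231.8]
[245 359  13  22  80] [248.6 372.9] [573.4 -17.4 231.8]
[288 359  15  23  81] [298.4 374.1] [578.    3.9 231.8]
```

Emit:
move_arm(motion=[[[0,-1.4,0.9,0,0,0],[0,11,17.5,0,0,0],[0,9.4,18.4,0,0,0],[0,0,0,0,0,0]]])

```text
clock: 23.35
ee_pos: [544.3, 20.1, 140.9]
ee_rot: [0.091, 0.996, 0.0, 0.0]
wrist_force: [4.5, -3.0, 2.4]
finger_gap: 22.9
finger_force: 51.2
```

Emit:
move_arm(motion=[[[0,7.7,19.2,0,0,0],[0,0,0,0,0,0]]])

```text
clock: 23.55
ee_pos: [545.7, 27.6, 121.9]
ee_rot: [0.091, 0.996, 0.0, 0.0]
wrist_force: [4.1, -2.0, 2.9]
finger_gap: 22.7
finger_force: 51.2
```

Emit:
move_arm(motion=[[[0,5.9,19.8,0,0,0],[0,0,0,0,0,0]]])

```text
clock: 23.75
ee_pos: [546.7, 33.3, 102.1]
ee_rot: [0.091, 0.996, 0.0, 0.0]
wrist_force: [3.8, -2.0, 3.3]
finger_gap: 22.3
finger_force: 51.2
```

Emit:
move_arm(motion=[[[0,2.5,11.2,0,0,0],[0,0,0,0,0,0]]])

```text
clock: 23.95
ee_pos: [547.2, 35.7, 91.5]
ee_rot: [0.091, 0.996, 0.0, 0.001]
wrist_force: [3.8, -1.6, 3.7]
finger_gap: 22.5
finger_force: 51.2
```

Emit:
move_arm(motion=[[[0,1.9,11.3,0,0,0],[0,0,0,0,0,0]]])

```text
clock: 24.15
ee_pos: [547.6, 37.6, 80.3]
ee_rot: [0.091, 0.996, 0.0, 0.001]
wrist_force: [4.2, -1.2, 5.3]
finger_gap: 22.4
finger_force: 51.3
```

Emit:
move_arm(motion=[[[0,1.4,11.4,0,0,0],[0,0,0,0,0,0]]])

```text
clock: 24.35
ee_pos: [547.8, 39.0, 69.1]
ee_rot: [0.091, 0.996, 0.0, 0.001]
wrist_force: [2.6, -1.7, 6.7]
finger_gap: 22.4
finger_force: 51.4
```

Emit:
move_arm(motion=[[[0,0.8,11.5,0,0,0],[0,0,0,0,0,0]]])

```text
clock: 24.55
ee_pos: [548.0, 39.8, 57.8]
ee_rot: [0.091, 0.996, 0.0, 0.001]
wrist_force: [1.9, -0.2, 9.0]
finger_gap: 22.3
finger_force: 51.6
```

Emit:
move_arm(motion=[[[0,0.2,10,0,0,0],[0,0,0,0,0,0],[0,0,0,0,0,0]]])

```text
clock: 24.85
ee_pos: [548.1, 40.1, 48.7]
ee_rot: [0.091, 0.996, 0.0, 0.001]
wrist_force: [1.4, -0.2, 10.0]
finger_gap: 23.0
finger_force: 51.7
```

```bash
python3 - <<'E'
from h import *
rings('w13'); s=save('scene','s13')
h=cv2.cvtColor(s['img'],cv2.COLOR_BGR2HSV)
def big(lo,hi,n0):
    n,l,q,c=cv2.connectedComponentsWithStats(cv2.inRange(h,lo,hi)[130:260,180:300])
    for i in range(1,n):
        if q[i,4]>=n0: print(lo,q[i]+[180,130,0,0,0],c[i].round(1)+[180,130])
big((45,100,60),(80,255,255),3); big((8,150,120),(20,255,255),4); big((0,150,80),(6,255,255),6)
xf=np.array([-.182,-.983,0]);yf=np.array([.983,-.182,0]);H=np.array([503.3,-185.4,100])
print('hinge',proj(s,H+40*yf)); print('seat',proj(s,[523.5,-76,75]),'coupling axis base',proj(s,[523.5,-76,30]))
for a in (1.6,1.7,1.8,1.9):
    phi=np.radians(100)-a; print(a,[proj(s,H-xf*230*np.cos(phi)+[0,0,230*np.sin(phi)]+k*36*yf).round(1) for k in(-1,1)])
E
```

```text
[548.1  40.1  48.8] 22.450716212856232 [ 0.8 -1.3 10.6] 24.9
[240 205  69  27 888] [274.2 222.5] [514.5  46.1 102.8]
[  0 229  67  71 784] [ 45.7 253.7] [511.1 -44.7 102.8]
[   0  258   35   77 1598] [ 16.7 296.8] [527.5 -65.4 102.8]
[245 359  16  23  88] [249.3 372.9] [581.5  22.6 102.8]
[288 362  16  20  89] [299.1 373.7] [585.9  44.  102.8]
(8, 150, 120) [200 167   7  12  15] [202.8 171.8]
(0, 150, 80) [202 162   3   6  15] [202.8 164.6]
(0, 150, 80) [248 211   5   3  12] [250.4 212.1]
(0, 150, 80) [246 219  11   3  15] [251.3 219.9]
(0, 150, 80) [257 246   5  10  25] [259.3 250.6]
hinge [218.32532637 184.51745392]
seat [252.17040456 217.13411623] coupling axis base [253.02891122 230.22087909]
1.6 [array([289.2, 229.5]), array([256.7, 241. ])]
1.7 [array([289.5, 237.6]), array([257.6, 249.1])]
1.8 [array([289.3, 244.6]), array([257.9, 256.1])]
1.9 [array([288.6, 250.6]), array([257.9, 262. ])]
```

Three checks agree. Kinematics give a lever angle of about 1.73 rad, the ring seen in the scene view gives about 1.72, and the push is about 10 N against the 7–13 N expected in the green. Handing in.

```bash
python3 -c "
from h import *
print(sign_off())"
```

```text
the job is handed in; nothing more can be done
None
```

I seated the black coupling on the spigot and handed in still holding the lever at about 1.73 rad, in the green, with about 10 N of push at the grip; the hand-in gave no verdict, and I judged the lever angle from position and force because I could not see the pointer.

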